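# Slide the drilled block round the bent rod to its stop

## Robot

A 6-joint arm with a two-finger parallel gripper is mounted at the origin on a cart in front of the work surface, level with it; the furniture and walls round the work are solid. World frame = base frame: x ahead of the robot, y to its left, z up, the work surface at z = 0. Lengths are in m, angles in rad, forces in N, time in s.
With the tool pointing down it reaches from about 0.325 to 0.75 m from the base axis. Payload 7.6 kg.
Tool frame: the origin (TCP) lies at the very end of the fingers, on their centre line; the grasp point (between the pads) lies env.pinch_z behind it (env.pinch_z is the distance from the TCP to the grasp point, in m); z points along the fingers, y is the line along which they close (so a half turn about z gives the same grasp; the last joint's range is limited). The gripper opens to 85 mm and grips with 20 to 120 N. Pads are 22 mm wide; open, the fingers measure 114 mm over their backs; the gripper's body (76 mm by 85 mm) begins 54 mm behind the grasp point. The pads swing forward as they close: fully open they stand 13 mm farther back than shut.
Start: joints at [-0.07, 0.052, 1.401, -0, 1.689, -0.07], TCP at [0.525, 0, 0.231] pointing down, gripper open.
Joint ranges: [-2.9, 2.9], [-0.91, 2.17], [0.12, 2.37], [-1.06, 4.2], [0.26, 2.73], [-2.93, 2.93]. Speed limits (rad/s): [2.57, 2.57, 3.01, 3.14, 3.14, 3.14].

## Interface

Orientations are given as [roll, pitch, yaw] about the fixed x, y, z axes, in that order (R = Rz(yaw) Ry(pitch) Rx(roll)).
In Python, from rig import get_state, vision, sign_off, env gives the robot as it stands.
- The arm moves only by the tool move_arm, never from a script. Its arguments are lists of equal length, an entry for each row: "dr": the turn, a rotation vector about the world's x, y, z in rad, a list of three; "delta_pos": the shift along the world's x, y, z in cm, a list of three; "jaw": the finger opening in cm, from 0 to 8.54. In form: {"dr": [[rx, ry, rz], ...], "delta_pos": [[x, y, z], ...], "jaw": [jaw, ...]}. A call has 1 to 10 rows; each row is the pose to reach, as a shift and turn from the pose commanded when the call began; what a row does not reach only later rows make up. A row lasts 1/12 s, in which the tool goes at most 41.7 mm and 7.16 degrees, less where a joint would pass 70% of its speed; a pose out of reach is approached as far as the arm can. A call with a gripper value outside its range is refused whole. The fingers move at their own pace and stop on an object; the grip force is fixed at half the most. Time passes only in rows, so rows that repeat a pose let the fingers close. It gives the time, the measured TCP pose, the force, the opening and the grip force at its end, in the units of the state.
- get_state(): the state, without advancing time (a new reading comes with each control period).
- vision.read_camera(name): name is "scene" or "side" or "wrist"; returns the picture (420x560x3 uint8, red, green, blue); there is no depth.
- vision.get_calibration(name): a dict with "intrinsics" (3x3 intrinsics, pixels), "R" (3x3) and "t" (3): a world point X has camera coordinates R X + t. Camera axes: x right, y down, z forward; pixel columns grow to the right and rows downward; lengths in m; the calibration is good to about 2 mm. A picture is of the moment at which its call begins: read the wrist's pose just before it. get_calibration takes no time and is no camera call; for the wrist camera it gives the pose at the moment of the call.
- sign_off(): hands the job in; it is judged then, once.
Trained networks look in the newest picture that a camera, given by its name, has taken for a name from the list of things; names that differ only in an ending like _2 or _b are one class to them, and where a whole thing is asked for, a point or a joint stands for the part that bears it (a point fixed in the world has none). Each returns a list of dicts, best first, with "p" (0 to 1); they miss things now and then, are a little off and sometimes report something else, mostly with a low value. They report only what shows in the picture. A call takes as long as a camera call. They do not tell look-alikes from the thing itself.
- vision.look_for(camera, label): "position" ([x, y, z] in m, in world coordinates, good to about 4 mm: the middle of the surface that is visible of it).
- vision.mark_of(camera, label): "position" ([x, y, z] in m, in world coordinates, good to about 4 mm: a listed point, or the origin of a listed thing).
The state is a dict: "time_s": time; "joints": joint angles; "qvel": joint speeds; "tau": joint torques, N m; "tool_pos": TCP position; "eef_rot": TCP orientation; "contact_force": force on the tool from outside, world axes, zero at the start; "wrist_torque": the same for the moment, N m; "opening": finger opening in m; "gripper_force": force on a finger pad.
Only numpy, scipy, OpenCV 4.12 (cv2) and the standard library are available. Lean on these libraries where they do the work, as an engineer would, in place of code of your own. Each camera call takes 0.05 s, during which the arm holds its last target. There are 200 camera calls.

## Task

Put the drilled metal slider block back on the bent rod of the bench stand: thread it over the rod's free end, ease it along and round the bend without forcing it (never more than about 20 N on the stand), and press it home, with about 5 N, against the rubber washer of the stop by the post. Let go and leave it hanging there against the stop, and do not disturb the nut, the spanner or the tape measure.

Things in the scene. Friction and masses are not known exactly. Their poses are not given: they have to be found in the camera images.
- slider_block: the loose drilled block of bare aluminium, about 0.25 kg: 36 mm wide (its x), 24 mm long along the bore (its y), 56 mm high (its z), standing on the bench. Origin at the centre of its underside. A straight 14 mm bore runs through along its y, 36 mm above the underside, mouths chamfered 1.5 mm. The same either way round. Grip it across its 36 mm width
- bore (a point): the centre of the block's bore (mid length, on the bore axis, 36 mm above the block's underside)
- bent_stand: the fixed steel stand with the bent rod; origin on the bench under its post. Base plate 90x70x10 mm, round post 22 mm in diameter, 144 mm high. The rigid round rod, 11 mm in diameter, lies level, its axis 130 mm above the bench. In the stand's frame it leaves the post straight along -x to x = -85 mm (home leg), then bends to +y (see bend_start), then runs straight for 60 mm to its rounded free end
- stop_face (a point): the centre of the front face of the stop, 25 mm in diameter, fixed round the rod near the post; in the stand's frame at (-30, 0, 130) mm, facing -x. With the block home its near end face touches this face and its bore centre is 12 mm in front of it
- hex_nut: a loose large hex nut, 35x30x16 mm, to be left alone; origin under its centre
- spanner: a loose combination spanner, 37x171x7 mm, to be left alone; origin under its centre
- tape: a loose tape measure, 64x96x34 mm, to be left alone; origin under its centre
- bend_start (a point): point on the rod's axis where the home leg ends and the bend begins: (-85, 0, 130) mm in the stand's frame. Nominal bend: 75 degrees, centre-line radius 55 mm about (-85, +55) mm; nominal free end at (-154, +99) mm. Bent by hand, level: at the bend's beginning the heading may be 6 degrees off, at its end 5 more, so the free end lies up to 17 mm aside: find it by feel or by eye
- stop_washer: the black rubber washer, 25 mm in diameter and 5 mm thick, that forms the face of the stop; its front face is stop_face, its origin 5 mm behind that. It gives about 1 mm per 8 N, at most 3 mm
Not all that is in view belongs to the job. Of the things that look like the slider_block, the smaller one is meant.

How it is judged:
On the way, in this order (a step that is already met when the one before it is completed fails the run):
1. the block is threaded on the free leg of the rod (x of bore in the frame of bent_stand between -0.178 and -0.115 m and y of bore in the frame of bent_stand between 0.04 and 0.084 m and z of bore in the frame of bent_stand between 0.125 and 0.135 m), for 0.1 s.
2. the block has come into the bend, on the rod (y of bore in the frame of bent_stand between 0.004 and 0.026 m and x of bore in the frame of bent_stand between -0.14 and -0.095 m and z of bore in the frame of bent_stand between 0.125 and 0.135 m), for 0.02 s.
3. the block is pressed home against the rubber washer of the stop (at least 3 N) (contact force between slider_block and stop_washer above 3 N and x of bore in the frame of stop_face above -0.0145 m), for 0.05 s.
At the end, for the whole second after the job is handed in: the block hangs on the rod's straight home leg, at rest and upright within 20 degrees, its end face against the rubber-faced stop (gap at most 2.5 mm), not touched by the robot (x of bore in the frame of stop_face between -0.0145 and -0.009 m and y of bore in the frame of stop_face between -0.004 and 0.004 m and z of bore in the frame of stop_face between -0.004 and 0.004 m and angle between the y axis of slider_block and the x axis of bent_stand, either way round below 0.2 rad and angle between slider_block's own z axis and vertical below 0.35 rad and linear speed of slider_block below 0.02 m/s and angular speed of slider_block below 0.3 rad/s).
It fails at once if the block presses on the stand with more than 22 N (contact force between slider_block and bent_stand above 22 N).
It fails at once if the robot's arm or fingers press on the stand with more than 10 N (contact force between any of the arm, the fingers and bent_stand above 10 N).
It fails at once if the nut, spanner or tape measure is moved by more than 20 mm (distance of any of hex_nut, spanner, tape from where it was at the start of the episode above 0.02 m).
It also fails if it takes over 72 s, if anything falls off the work surface, if the arm or the gripper's body presses on something with over 40 N, if the wrist force passes 120 N, or if a joint passes its speed limit or range.

## Working session

There is one attempt and no reset: what is moved stays moved. The work goes in short steps, Python scripts to look and compute and a tool call to move; the robot and the scene stay as the last step left them, time stands still between calls to the robot, and variables do not carry over. Pictures are saved under pics/ and viewed, at most 10 in all, crops included, and the job is handed in when it is done.

Besides the shell and the picture viewer there is one more tool, called after "Call:" as a command line: name --argument value ..., lists and objects as JSON in quotes. move_arm: Moves the arm, as the interface text tells. Its arguments: {"type":"object","properties":{"dr":{"type":"array"},"delta_pos":{"type":"array"},"jaw":{"type":"array"}},"required":["dr","delta_pos","jaw"]}

```bash
mkdir -p pics; ls; cat > h.py <<'E'
from rig import get_state, vision, sign_off, env
import numpy as np, cv2
def save(n,f):
    im=vision.read_camera(n); cv2.imwrite('pics/'+f,im[:,:,::-1]); return im
def proj(n,X):
    c=vision.get_calibration(n); p=c['intrinsics']@(np.array(c['R'])@np.array(X)+np.array(c['t'])); return p[:2]/p[2]
def onz(n,uv,z):
    c=vision.get_calibration(n); R=np.array(c['R']);t=np.array(c['t'])
    o=-R.T@t; d=R.T@np.linalg.inv(c['intrinsics'])@np.array([uv[0],uv[1],1.]); return o+d*(z-o[2])/d[2]
E
python3 - <<'E'
from h import *
np.set_printoptions(precision=4,suppress=True)
a=save('scene','a.png');b=save('side','b.png')
for n in('scene','side'):
  for l in('slider_block','bore','bent_stand','stop_face','bend_start','hex_nut','spanner','tape'):
    for d in vision.mark_of(n,l)[:3]: print(n,l,round(d['p'],2),np.array(d['position']),proj(n,d['position']).round())
print(env.pinch_z,get_state())
E
```

```text
pics
scene slider_block 0.84 [ 0.3926  0.4593 -0.0017] [200. 216.]
scene slider_block 0.64 [ 0.4993  0.4081 -0.0011] [243. 216.]
scene bore 0.67 [0.3962 0.4551 0.0485] [200. 200.]
scene bore 0.53 [0.4973 0.4113 0.0325] [242. 205.]
scene bore 0.31 [ 0.6837 -0.0738  0.0015] [413. 299.]
scene bent_stand 0.92 [ 0.6416  0.0568 -0.003 ] [360. 272.]
scene stop_face 0.57 [0.6095 0.0614 0.1316] [351. 221.]
scene bend_start 0.63 [0.5546 0.0672 0.1341] [326. 225.]
scene hex_nut 0.58 [0.3983 0.0925 0.0034] [252. 289.]
scene spanner 0.48 [0.5533 0.0688 0.1322] [325. 225.]
scene tape 0.79 [ 0.6831 -0.0734  0.0026] [413. 298.]
side slider_block 0.74 [0.4975 0.4067 0.0055] [256. 301.]
side bore 0.74 [0.3893 0.4575 0.05  ] [305. 305.]
side bore 0.62 [0.4968 0.4074 0.0366] [256. 287.]
side bore 0.31 [ 0.6805 -0.0673  0.0012] [256. 208.]
side bent_stand 0.82 [0.6369 0.0587 0.001 ] [254. 226.]
side stop_face 0.91 [0.6066 0.0623 0.132 ] [265. 180.]
side bend_start 0.92 [0.5519 0.0711 0.1312] [285. 184.]
side bend_start 0.25 [ 0.629   0.3428 -0.0015] [208. 277.]
side hex_nut 0.52 [0.4011 0.0974 0.0014] [341. 246.]
side spanner 0.59 [ 0.6283  0.3432 -0.0023] [208. 277.]
side tape 0.73 [ 0.6802 -0.0695  0.0015] [256. 208.]
0.0187 {'time_s': 0.9, 'joints': array([-0.0703,  0.0522,  1.4007,  0.    ,  1.6886, -0.0703]), 'qvel': array([0.0013, 0.0009, 0.0005, 0.0003, 0.0004, 0.0018]), 'tau': array([  0.0004, -38.1534, -36.0312,  -0.0001,   0.0002,  -0.    ]), 'tool_pos': array([0.525 , 0.    , 0.2313]), 'eef_rot': array([ 3.1415, -0.    ,  1.5708]), 'contact_force': array([-0.6081,  0.2308,  0.0136]), 'wrist_torque': array([-0.0309, -0.0175, -0.0191]), 'gripper_force': 0.0, 'opening': 0.08530631942744094}
```

View pics/a.png

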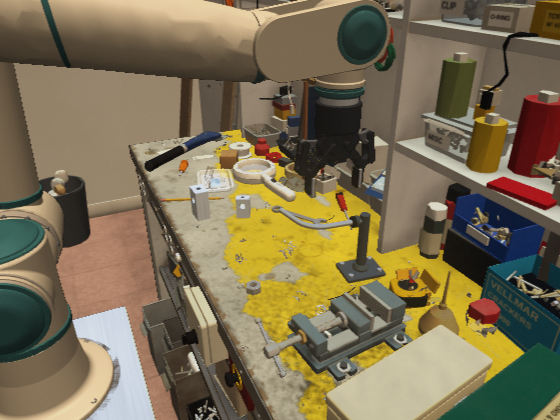

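View pics/b.png

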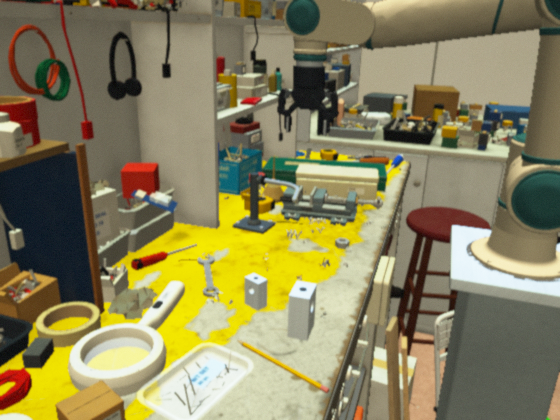

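Look-alikes: the tall block at scene (200,203) / side (303,310) and the small block at scene (243,206) / side (256,291). The smaller one is meant, at about (0.498, 0.407). The rod's free end is at scene (275,208) and points towards the block. Next: close crops plus the wrist view.

```bash
python3 - <<'E'
from h import *
a=cv2.imread('pics/a.png');b=cv2.imread('pics/b.png')
w=save('wrist','w.png')[:,:,::-1]
def crop(i,x,y,wd,ht,s): return cv2.resize(i[y:y+ht,x:x+wd],None,fx=s,fy=s,interpolation=cv2.INTER_CUBIC)
top=np.hstack([crop(a,225,185,50,40,5),crop(b,230,265,55,50,4)[:200],crop(b,235,165,75,50,4)[:200]])
bot=crop(a,255,190,125,60,6)
W=800;C=np.zeros((600,W,3),np.uint8);C[:200,:min(W,top.shape[1])]=top[:,:W];C[205:205+360,:750]=bot
cv2.imwrite('pics/c.png',C)
E
```

```text
(no output)
```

View pics/c.png

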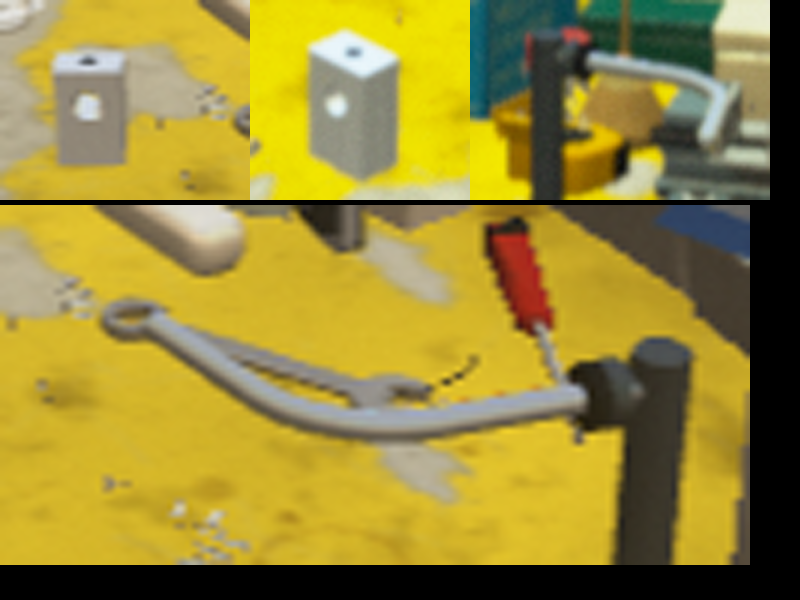

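View pics/w.png

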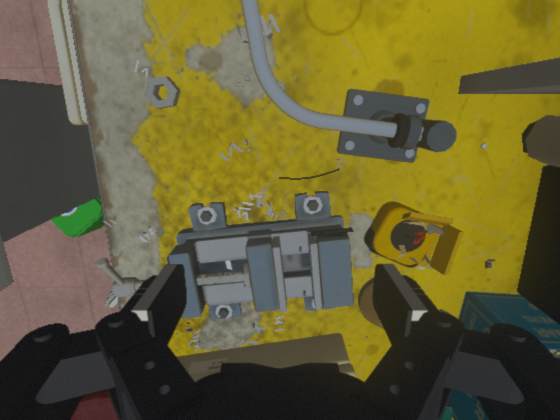

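The crops show the small block with its bore visible on the scene-facing side. The wrist view shows the rod from the post at (437,135) to the bend near (275,90), with the free end just beyond the top edge. I'll move along +y to see the whole rod.

Call:
move_arm --dr '[[0, 0, 0], [0, 0, 0], [0, 0, 0], [0, 0, 0], [0, 0, 0]]' --delta_pos '[[0, 4, 1], [0, 8, 2], [0, 10, 2], [0, 10, 2], [0, 10, 2]]' --jaw '[8.5, 8.5, 8.5, 8.5, 8.5]'

```text
time_s: 1.37
tool_pos: [0.5249, 0.1007, 0.2512]
eef_rot: [-3.142, 0.0, 1.573]
contact_force: [-0.3, -0.1, 0.1]
opening: 0.0848
gripper_force: 0.0
```

```bash
python3 - <<'E'
from h import *
np.set_printoptions(precision=4,suppress=True)
print(get_state()['tool_pos'],get_state()['eef_rot'])
c=vision.get_calibration('wrist');np.savez('cal_d.npz',**c)
save('wrist','d.png')
for l in('slider_block','bore','bent_stand','stop_face','bend_start'):
    for d in vision.mark_of('wrist',l)[:2]: print(l,round(d['p'],2),np.array(d['position']),proj('wrist',d['position']).round())
E
```

```text
[0.5249 0.1007 0.2512] [-3.1416  0.0003  1.5729]
bent_stand 0.76 [0.6371 0.056  0.0009] [367. 205.]
stop_face 0.7 [0.6102 0.06   0.1295] [375. 242.]
bend_start 0.93 [0.5549 0.0698 0.1342] [314. 234.]
bend_start 0.72 [0.3989 0.093  0.0026] [178. 177.]
```

View pics/d.png

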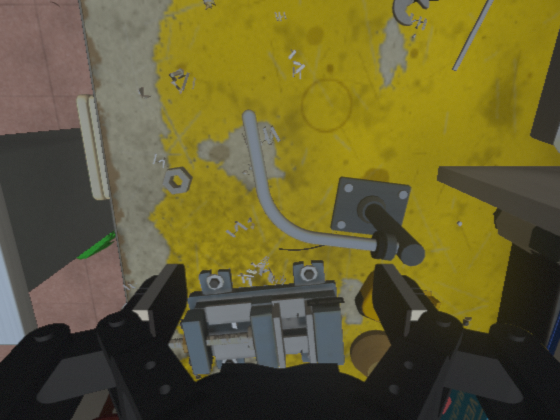

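The whole rod shows here, from the free end at (249,113) through the bend near (270,210) to the stop at (380,245). Next I'll extract its centreline at z = 0.13.

```bash
cat > rod.py <<'E'
import numpy as np,cv2
from scipy.optimize import least_squares
np.set_printoptions(precision=4,suppress=True)
c=np.load('cal_d.npz');R,t,K=c['R'],c['t'],c['intrinsics']
def onz(u,z):
    o=-R.T@t; d=(R.T@np.linalg.inv(K)@np.c_[u,np.ones(len(u))].T).T; return o+d*((z-o[2])/d[:,2])[:,None]
im=cv2.imread('pics/d.png').astype(int)
m=((im[:,:,0]-im[:,:,2]>-12)&(im.sum(2)>230)).astype(np.uint8)
m[:105]=0;m[255:]=0;m[:,:238]=0;m[:,374:]=0
m[:200,290:]=0
n,l,s,_=cv2.connectedComponentsWithStats(m,connectivity=4);k=1+s[1:,4].argmax();m=(l==k).astype(np.uint8)
print(s[k]);cv2.imwrite('pics/m.png',m*255)
P=[]
for r in range(116,200,2):
    x=np.flatnonzero(m[r]);P.append((x.mean(),r,len(x)))
for cc in range(305,372,2):
    y=np.flatnonzero(m[:,cc]);P.append((cc,y.mean(),len(y)))
P=np.array(P);print(P[:,2])
X=onz(P[:,:2],.13)[:,:2]
tip=onz(np.array([[249,s[k][1]]]),.13);print('tip edge',tip)
yy,xx=np.nonzero(m);A=onz(np.c_[xx,yy],.13)[:,:2]
# free leg line and home leg line
for nm,S in(('free',X[:42][(P[:42,1]<175)]),('home',X[42:][P[42:,0]>318])):
    cen=S.mean(0);d=np.linalg.svd(S-cen)[2][0];d=d*np.sign(d[1]) if nm=='free' else d*np.sign(d[0])
    print(nm,cen,d,np.degrees(np.arctan2(d[1],d[0])),'rms',np.std((S-cen)@np.array([-d[1],d[0]])),S[0],S[-1])
print(X[::4])
E
python3 rod.py
```

```text
[ 243  111  131  140 2456]
[12. 12. 11. 12. 13. 13. 13. 13. 12. 13. 13. 13. 15. 17. 16. 14. 13. 13.
 13. 12. 13. 13. 12. 13. 13. 15. 16. 13. 13. 12. 12. 13. 12. 12. 12. 12.
 11. 11. 12. 11. 12. 12. 11. 10. 11. 10. 11. 11. 11. 10. 11. 11. 11. 10.
 11. 11. 11. 11. 10. 11. 11. 11. 10. 11. 11. 11. 11. 10. 11. 11. 11. 10.
 11. 11. 11. 11.]
tip edge [[0.5003 0.1736 0.13  ]]
free [0.5035 0.147 ] [-0.1596  0.9872] 99.18251984151328 rms 0.00032725857479263084 [0.4998 0.1698] [0.5078 0.1233]
home [0.583  0.0625] [ 0.9929 -0.1189] -6.831057906099266 rms 0.000208814142891995 [0.5597 0.0653] [0.6065 0.0591]
[[0.4998 0.1698]
 [0.5008 0.1637]
 [0.5019 0.1575]
 [0.5029 0.1512]
 [0.5036 0.1448]
 [0.5051 0.1383]
 [0.5058 0.1317]
 [0.5074 0.125 ]
 [0.5085 0.1182]
 [0.5097 0.1113]
 [0.5109 0.1043]
 [0.5508 0.0667]
 [0.5579 0.0658]
 [0.5651 0.0648]
 [0.5723 0.0639]
 [0.5794 0.0629]
 [0.5866 0.062 ]
 [0.5938 0.061 ]
 [0.601  0.0601]]
```

Call:
move_arm --dr '[[0, 0, 0], [0, 0, 0], [0, 0, 0], [0, 0, 0], [0, 0, 0], [0, 0, 0], [0, 0, 0], [0, 0, 0], [0, 0, 0]]' --delta_pos '[[0, 4, 0], [-0.5, 8, 0], [-1, 12, 0], [-1.5, 16, 0], [-2, 20, 0], [-2.5, 24, 0], [-2.5, 27, 0], [-2.5, 27, 0], [-2.5, 27, 0]]' --jaw '[8.5, 8.5, 8.5, 8.5, 8.5, 8.5, 8.5, 8.5, 8.5]'

```text
time_s: 2.42
tool_pos: [0.4998, 0.3707, 0.2504]
eef_rot: [-3.141, 0.001, 1.572]
contact_force: [0.1, -0.7, -1.0]
opening: 0.0853
gripper_force: 0.0
```

```bash
python3 - <<'E'
from h import *
np.set_printoptions(precision=4,suppress=True)
print(get_state()['tool_pos'],get_state()['eef_rot'])
c=vision.get_calibration('wrist');np.savez('cal_e.npz',**c)
save('wrist','e.png')
for l in('slider_block','bore'):
    for d in vision.mark_of('wrist',l)[:2]: print(l,round(d['p'],2),np.array(d['position']),proj('wrist',d['position']).round())
E
```

```text
[0.4998 0.3707 0.2504] [-3.1407  0.0009  1.5724]
slider_block 0.72 [ 0.4958  0.4068 -0.0001] [276. 141.]
slider_block 0.62 [0.3987 0.4604 0.0057] [191.  94.]
bore 0.81 [0.3973 0.4598 0.0491] [178.  92.]
bore 0.72 [0.4977 0.4081 0.0362] [277. 142.]
```

View pics/e.png

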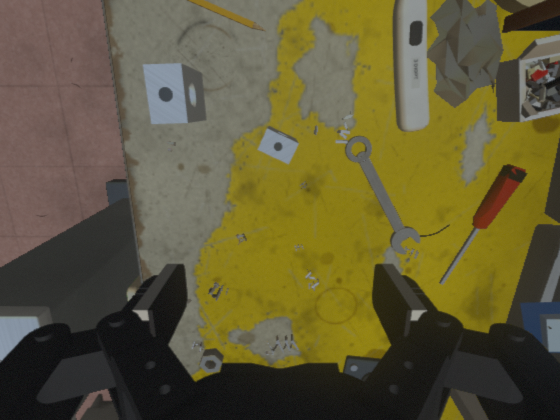

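The small block's top face is at (278,146), turned roughly 25° in the image. The tall look-alike is at (173,95). I'll measure the block's top rectangle at z = 0.056.

```bash
python3 - <<'E'
import numpy as np,cv2
np.set_printoptions(precision=4,suppress=True)
c=np.load('cal_e.npz');R,t,K=c['R'],c['t'],c['intrinsics']
im=cv2.imread('pics/e.png').astype(int)
m=((im[:,:,0]>150)).astype(np.uint8);m[:120]=0;m[170:]=0;m[:,:250]=0;m[:,305:]=0
n,l,s,_=cv2.connectedComponentsWithStats(m);k=1+s[1:,4].argmax();m=(l==k).astype(np.uint8);print(s[k])
ct=max(cv2.findContours(m,0,cv2.CHAIN_APPROX_NONE)[0],key=len)[:,0].astype(float)
o=-R.T@t; d=(R.T@np.linalg.inv(K)@np.c_[ct,np.ones(len(ct))].T).T; X=(o+d*((.056-o[2])/d[:,2])[:,None])[:,:2]
r=cv2.minAreaRect((X*1000).astype(np.float32));print(r)
B=cv2.boxPoints(r);print(B)
E
```

```text
[259 130  38  33 624]
((497.0277099609375, 408.254150390625), (22.51661491394043, 34.0806770324707), 65.03083038330078)
[[476.8276 405.2413]
 [507.7229 390.8549]
 [517.2278 411.267 ]
 [486.3325 425.6534]]
```

Call:
move_arm --dr '[[0, 0, -0.11], [0, 0, -0.22], [0, 0, -0.33], [0, 0, -0.436], [0, 0, -0.436], [0, 0, -0.436], [0, 0, -0.436], [0, 0, -0.436], [0, 0, -0.436]]' --delta_pos '[[-0.1, 1, -3], [-0.2, 2, -6], [-0.3, 3, -9], [-0.3, 3.75, -12], [-0.3, 3.75, -15.5], [-0.3, 3.75, -19], [-0.3, 3.75, -22], [-0.3, 3.75, -22.8], [-0.3, 3.75, -22.8]]' --jaw '[7.0, 7.0, 7.0, 7.0, 7.0, 7.0, 7.0, 7.0, 7.0]'

```text
time_s: 3.32
tool_pos: [0.4962, 0.4054, 0.0208]
eef_rot: [-3.139, 0.005, 1.133]
contact_force: [0.2, -1.2, -0.4]
opening: 0.07
gripper_force: 0.0
```

Call:
move_arm --dr '[[0, 0, 0], [0, 0, 0], [0, 0, 0], [0, 0, 0], [0, 0, 0], [0, 0, 0], [0, 0, 0], [0, 0, 0]]' --delta_pos '[[0, 0, 0], [0, 0, 0], [0, 0, 0], [0, 0, 0], [0, 0, 0], [0, 0, 0], [0, 0, 0], [0, 0, 0]]' --jaw '[2.5, 2.5, 2.5, 2.5, 2.5, 2.5, 2.5, 2.5]'

```text
time_s: 3.98
tool_pos: [0.4986, 0.4084, 0.0267]
eef_rot: [3.139, -0.005, 1.135]
contact_force: [0.0, -1.1, 7.3]
opening: 0.0349
gripper_force: 62.2
```

Call:
move_arm --dr '[[0, 0, 0], [0, 0, 0], [0, 0, 0.1], [0, 0, 0.2], [0, 0, 0.3], [0, 0, 0.4], [0, 0, 0.5], [0, 0, 0.597], [0, 0, 0.597], [0, 0, 0.597]]' --delta_pos '[[0, 0, 3], [0, 0, 7], [0, -3, 9.8], [0, -6.5, 9.8], [0, -10, 9.8], [-0.2, -13, 9.8], [-0.4, -16, 9.8], [-0.4, -17, 9.8], [-0.4, -17, 9.8], [-0.4, -17, 9.8]]' --jaw '[2.5, 2.5, 2.5, 2.5, 2.5, 2.5, 2.5, 2.5, 2.5, 2.5]'

```text
time_s: 4.82
tool_pos: [0.4932, 0.2373, 0.1219]
eef_rot: [3.141, -0.001, 1.729]
contact_force: [1.0, 0.7, -3.5]
opening: 0.0346
gripper_force: 61.0
```

```bash
python3 - <<'E'
from h import *
np.set_printoptions(precision=4,suppress=True)
s=get_state();print(s['tool_pos'],s['eef_rot'],s['contact_force'],s['wrist_torque'])
b=save('side','f1.png');a=save('scene','f2.png');w=save('wrist','f3.png')
print([ (round(d['p'],2),d['position']) for n in('side','scene','wrist') for d in vision.mark_of(n,'bore')[:2]])
def crop(i,x,y,wd,ht,s): return cv2.resize(i[y:y+ht,x:x+wd,::-1],None,fx=s,fy=s,interpolation=cv2.INTER_CUBIC)
C=np.zeros((600,800,3),np.uint8)
C[:300,:400]=crop(b,220,140,100,75,4);C[:300,400:]=crop(a,230,160,100,75,4)
C[300:]=crop(w,80,0,400,150,2)
cv2.imwrite('pics/f.png',C)
E
```

```text
[0.4932 0.2373 0.1219] [ 3.1407 -0.0005  1.7286] [ 0.9591  0.6838 -3.5464] [0.0745 0.0113 0.0191]
[(0.97, [0.4951, 0.2375, 0.1324]), (0.75, [0.3932, 0.4581, 0.0478]), (0.88, [0.3995, 0.4527, 0.0496]), (0.63, [0.4902, 0.2398, 0.1282]), (0.7, [0.4927, 0.2409, 0.1296])]
```

View pics/f.png

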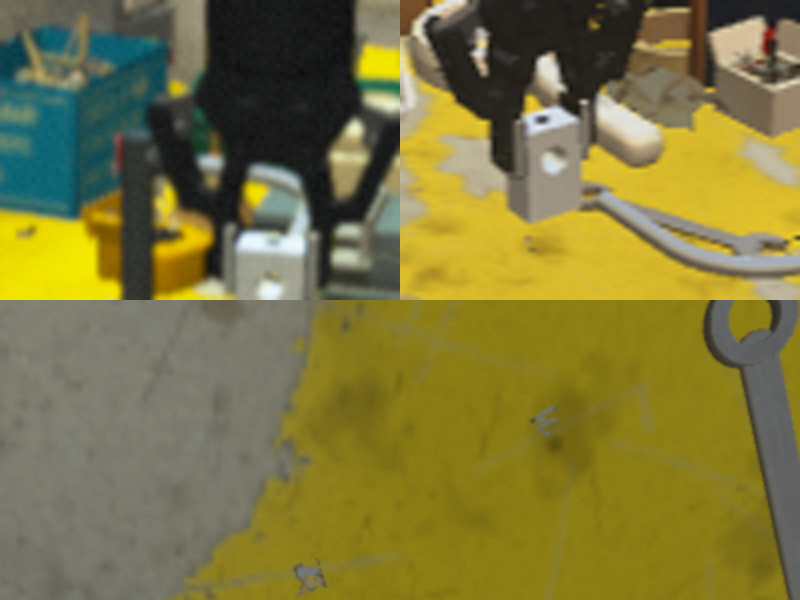

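The block is held upright with its bore facing the rod end. I'll line it up with the free leg and advance.

Call:
move_arm --dr '[[0, 0, 0], [0, 0, 0], [0, 0, 0], [0, 0, 0], [0, 0, 0], [0, 0, 0], [0, 0, 0], [0, 0, 0]]' --delta_pos '[[-0.43, 0, -0.1], [-0.27, -1, -0.1], [-0.1, -2, -0.1], [0.06, -3, -0.1], [0.22, -4, -0.1], [0.27, -4.3, -0.1], [0.27, -4.3, -0.1], [0.27, -4.3, -0.1]]' --jaw '[2.5, 2.5, 2.5, 2.5, 2.5, 2.5, 2.5, 2.5]'

```text
time_s: 5.78
tool_pos: [0.4959, 0.1942, 0.1204]
eef_rot: [3.141, -0.0, 1.731]
contact_force: [-1.1, -0.5, -3.2]
opening: 0.0351
gripper_force: 61.0
```

Call:
move_arm --dr '[[0, 0, 0], [0, 0, 0], [0, 0, 0], [0, 0, 0], [0, 0, 0]]' --delta_pos '[[0.05, -0.3, 0], [0.1, -0.6, 0], [0.15, -0.9, 0], [0.19, -1.2, 0], [0.19, -1.2, 0]]' --jaw '[2.5, 2.5, 2.5, 2.5, 2.5]'

```text
time_s: 6.2
tool_pos: [0.4977, 0.1821, 0.1203]
eef_rot: [3.142, 0.0, 1.731]
contact_force: [-0.5, 0.6, -2.7]
opening: 0.0355
gripper_force: 61.0
```

Call:
move_arm --dr '[[0, 0, 0], [0, 0, 0], [0, 0, 0], [0, 0, 0], [0, 0, 0]]' --delta_pos '[[0.06, -0.4, 0], [0.13, -0.8, 0], [0.19, -1.2, 0], [0.26, -1.6, 0], [0.26, -1.6, 0]]' --jaw '[2.5, 2.5, 2.5, 2.5, 2.5]'

```text
time_s: 6.62
tool_pos: [0.5004, 0.1657, 0.1203]
eef_rot: [3.141, 0.0, 1.731]
contact_force: [-0.3, -0.1, -3.1]
opening: 0.0351
gripper_force: 61.0
```

```bash
python3 - <<'E'
from h import *
np.set_printoptions(precision=4,suppress=True)
s=get_state();print(s['tool_pos'],s['contact_force'],s['wrist_torque'])
b=save('side','g1.png');a=save('scene','g2.png')
def crop(i,x,y,wd,ht,s): return cv2.resize(i[y:y+ht,x:x+wd,::-1],None,fx=s,fy=s,interpolation=cv2.INTER_CUBIC)
C=np.hstack([crop(b,220,140,100,100,4),crop(a,240,150,100,100,4)])
cv2.imwrite('pics/g.png',C)
# path plan: bore centre along rod, heading
F=np.array([.5035,.147]);f=np.array([.1596,-.9872]);H=np.array([.583,.0625]);h=np.array([.9929,-.1189])
a_,b_=np.linalg.solve(np.c_[f,-h],H-F);I=F+a_*f
ang=np.arctan2(h[1],h[0])-np.arctan2(f[1],f[0]);r=.055;L=r*np.tan(ang/2)
print('I',I,'ang',np.degrees(ang),'L',L)
P0=I-L*f;n=np.array([-f[1],f[0]]);C0=P0+r*n
for q in np.linspace(0,ang,11):
    c,s_=np.cos(q),np.sin(q);fd=np.array([c*f[0]-s_*f[1],s_*f[0]+c*f[1]]);p=C0-r*np.array([-fd[1],fd[0]])
    print(round(q,3),p,fd)
print('end',I+L*h)
E
```

```text
[0.5004 0.1657 0.1203] [-0.2789 -0.0995 -3.0767] [ 0.0038  0.0401 -0.0058]
I [0.5159 0.0705] ang 73.9878219830615 L 0.0414363093982529
0.0 [0.5092 0.1114] [ 0.1596 -0.9872]
0.129 [0.5108 0.1045] [ 0.2854 -0.9584]
0.258 [0.5133 0.0979] [ 0.4064 -0.9137]
0.387 [0.5166 0.0916] [ 0.5207 -0.8537]
0.517 [0.5207 0.0858] [ 0.6263 -0.7796]
0.646 [0.5255 0.0805] [ 0.7215 -0.6924]
0.775 [0.5309 0.076 ] [ 0.8047 -0.5938]
0.904 [0.5369 0.0721] [ 0.8744 -0.4852]
1.033 [0.5433 0.0691] [ 0.9296 -0.3686]
1.162 [0.55   0.0669] [ 0.9693 -0.2458]
1.291 [0.557  0.0656] [ 0.9929 -0.1189]
end [0.557  0.0656]
```

View pics/g.png

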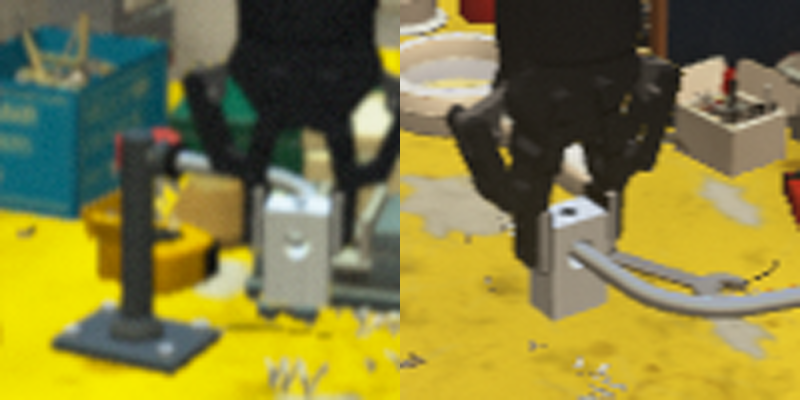

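The block is threaded: the rod enters the bore in both views, and forces are near zero. I'll continue to the start of the bend.

Call:
move_arm --dr '[[0, 0, 0], [0, 0, 0], [0, 0, 0], [0, 0, 0], [0, 0, 0], [0, 0, 0], [0, 0, 0]]' --delta_pos '[[0.11, -0.7, 0], [0.23, -1.4, 0], [0.34, -2.1, 0], [0.45, -2.8, 0], [0.57, -3.5, 0], [0.7, -4.3, 0], [0.7, -4.3, 0]]' --jaw '[2.5, 2.5, 2.5, 2.5, 2.5, 2.5, 2.5]'

```text
time_s: 7.3
tool_pos: [0.5075, 0.1219, 0.1203]
eef_rot: [3.141, 0.001, 1.73]
contact_force: [0.3, 0.4, -4.5]
opening: 0.0352
gripper_force: 61.0
```

Call:
move_arm --dr '[[0, 0, 0.0], [0, 0, 0.04], [0, 0, 0.08], [0, 0, 0.135], [0, 0, 0.195], [0, 0, 0.258], [0, 0, 0.258]]' --delta_pos '[[0.08, -0.5, 0], [0.17, -1.05, 0], [0.25, -1.4, 0], [0.33, -1.74, 0], [0.45, -2.07, 0], [0.58, -2.4, 0], [0.58, -2.4, 0]]' --jaw '[2.5, 2.5, 2.5, 2.5, 2.5, 2.5, 2.5]'

```text
time_s: 7.88
tool_pos: [0.5137, 0.0991, 0.1207]
eef_rot: [3.14, 0.001, 1.992]
contact_force: [2.3, -0.6, -2.6]
opening: 0.0351
gripper_force: 61.0
```

Call:
move_arm --dr '[[0, 0, 0.065], [0, 0, 0.129], [0, 0, 0.194], [0, 0, 0.259], [0, 0, 0.323], [0, 0, 0.388], [0, 0, 0.388]]' --delta_pos '[[0.16, -0.32, 0], [0.33, -0.63, 0], [0.53, -0.92, 0], [0.74, -1.21, 0], [0.97, -1.48, 0], [1.22, -1.74, 0], [1.22, -1.74, 0]]' --jaw '[2.5, 2.5, 2.5, 2.5, 2.5, 2.5, 2.5]'

```text
time_s: 8.47
tool_pos: [0.5257, 0.082, 0.1205]
eef_rot: [3.141, 0.001, 2.378]
contact_force: [2.3, 0.9, -2.6]
opening: 0.035
gripper_force: 61.0
```

Call:
move_arm --dr '[[0, 0, 0.065], [0, 0, 0.129], [0, 0, 0.194], [0, 0, 0.258], [0, 0, 0.323], [0, 0, 0.387], [0, 0, 0.387]]' --delta_pos '[[0.26, -0.23, 0], [0.54, -0.45, 0], [0.84, -0.65, 0], [1.14, -0.84, 0], [1.45, -1.0, 0], [1.78, -1.14, 0], [1.78, -1.14, 0]]' --jaw '[2.5, 2.5, 2.5, 2.5, 2.5, 2.5, 2.5]'

```text
time_s: 9.05
tool_pos: [0.5431, 0.0707, 0.1202]
eef_rot: [-3.142, -0.0, 2.764]
contact_force: [0.6, -0.4, -3.2]
opening: 0.0347
gripper_force: 61.0
```

Call:
move_arm --dr '[[0, 0, 0.065], [0, 0, 0.129], [0, 0, 0.18], [0, 0, 0.22], [0, 0, 0.258], [0, 0, 0.258], [0, 0, 0.258]]' --delta_pos '[[0.33, -0.12, 0], [0.67, -0.22, 0], [1.02, -0.3, 0], [1.37, -0.35, 0], [1.9, -0.41, 0], [2.5, -0.48, 0], [2.5, -0.48, 0]]' --jaw '[2.5, 2.5, 2.5, 2.5, 2.5, 2.5, 2.5]'

```text
time_s: 9.63
tool_pos: [0.5685, 0.0659, 0.1202]
eef_rot: [-3.142, 0.0, 3.019]
contact_force: [0.8, -0.2, -2.1]
opening: 0.0348
gripper_force: 61.0
```

Call:
move_arm --dr '[[0, 0, 0], [0, 0, 0], [0, 0, 0], [0, 0, 0], [0, 0, 0]]' --delta_pos '[[0.5, -0.06, 0], [1.0, -0.12, 0], [1.5, -0.18, 0], [2.0, -0.24, 0], [2.0, -0.24, 0]]' --jaw '[2.5, 2.5, 2.5, 2.5, 2.5]'

```text
time_s: 10.05
tool_pos: [0.5888, 0.0633, 0.1203]
eef_rot: [3.142, 0.0, 3.022]
contact_force: [0.2, -0.0, -3.0]
opening: 0.035
gripper_force: 61.0
```

Call:
move_arm --dr '[[0, 0, 0], [0, 0, 0], [0, 0, 0], [0, 0, 0]]' --delta_pos '[[0.2, -0.02, 0], [0.4, -0.05, 0], [0.5, -0.06, 0], [0.5, -0.06, 0]]' --jaw '[2.5, 2.5, 2.5, 2.5]'

```text
time_s: 10.38
tool_pos: [0.5931, 0.0629, 0.1203]
eef_rot: [3.142, 0.0, 3.023]
contact_force: [0.7, 0.5, -2.9]
opening: 0.0351
gripper_force: 61.0
```

Call:
move_arm --dr '[[0, 0, 0], [0, 0, 0], [0, 0, 0], [0, 0, 0]]' --delta_pos '[[0.1, -0.01, 0], [0.2, -0.02, 0], [0.3, -0.04, 0], [0.3, -0.04, 0]]' --jaw '[2.5, 2.5, 2.5, 2.5]'

```text
time_s: 10.72
tool_pos: [0.5962, 0.0625, 0.1204]
eef_rot: [3.141, 0.0, 3.023]
contact_force: [-0.4, -0.2, -2.9]
opening: 0.0349
gripper_force: 61.0
```

Call:
move_arm --dr '[[0, 0, 0], [0, 0, 0], [0, 0, 0], [0, 0, 0]]' --delta_pos '[[0.1, -0.01, 0], [0.2, -0.02, 0], [0.2, -0.02, 0], [0.2, -0.02, 0]]' --jaw '[2.5, 2.5, 2.5, 2.5]'

```text
time_s: 11.05
tool_pos: [0.5979, 0.0624, 0.1203]
eef_rot: [3.142, -0.0, 3.023]
contact_force: [-0.9, -0.4, -2.4]
opening: 0.035
gripper_force: 61.0
```

Call:
move_arm --dr '[[0, 0, 0], [0, 0, 0], [0, 0, 0], [0, 0, 0]]' --delta_pos '[[0.1, -0.01, 0], [0.2, -0.02, 0], [0.2, -0.02, 0], [0.2, -0.02, 0]]' --jaw '[2.5, 2.5, 2.5, 2.5]'

```text
time_s: 11.38
tool_pos: [0.5988, 0.0623, 0.12]
eef_rot: [-3.141, -0.004, 3.023]
contact_force: [-7.9, 0.5, -0.6]
opening: 0.0351
gripper_force: 61.3
```

About 8 N against the washer. I'll hold briefly, ease off 1 mm, then open.

Call:
move_arm --dr '[[0, 0, 0], [0, 0, 0], [0, 0, 0], [0, 0, 0], [0, 0, 0], [0, 0, 0], [0, 0, 0], [0, 0, 0], [0, 0, 0]]' --delta_pos '[[0, 0, 0], [-0.1, 0.01, 0], [-0.1, 0.01, 0], [-0.1, 0.01, 0], [-0.1, 0.01, 0], [-0.1, 0.01, 0], [-0.1, 0.01, 0], [-0.1, 0.01, 0], [-0.1, 0.01, 0]]' --jaw '[2.5, 2.5, 2.5, 6.5, 6.5, 6.5, 6.5, 6.5, 6.5]'

```text
time_s: 12.13
tool_pos: [0.5992, 0.0622, 0.1205]
eef_rot: [3.141, 0.001, 3.023]
contact_force: [0.3, -0.1, -0.6]
opening: 0.065
gripper_force: 0.0
```

```bash
python3 - <<'E'
from h import *
np.set_printoptions(precision=4,suppress=True)
b=save('side','j1.png');a=save('scene','j2.png')
for n in('side','scene'):
  for l in('bore','stop_face'): print(n,l,[(round(d['p'],2),d['position']) for d in vision.mark_of(n,l)[:3]])
def crop(i,x,y,wd,ht,s): return cv2.resize(i[y:y+ht,x:x+wd,::-1],None,fx=s,fy=s,interpolation=cv2.INTER_CUBIC)
cv2.imwrite('pics/j.png',np.hstack([crop(b,220,140,80,90,5),crop(a,310,180,80,90,5)]))
E
```

```text
side bore [(0.9, [0.3931, 0.4601, 0.0486]), (0.6, [0.5969, 0.0636, 0.1298])]
side stop_face [(0.96, [0.6057, 0.0622, 0.1342])]
scene bore [(0.88, [0.3995, 0.4538, 0.0506]), (0.71, [0.5541, 0.066, 0.1312]), (0.55, [0.5956, 0.0632, 0.1257])]
scene stop_face [(0.73, [0.6053, 0.0631, 0.1326])]
```

View pics/j.png

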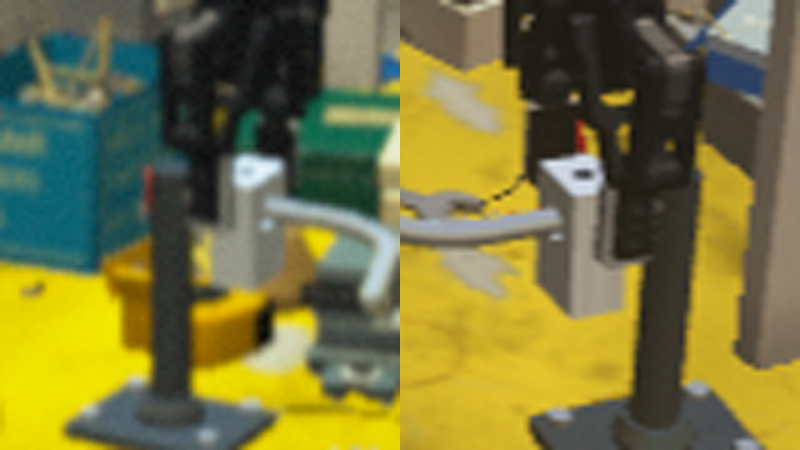

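The block hangs upright on the home leg against the stop, with the fingers open on either side. I'll retreat straight up.

Call:
move_arm --dr '[[0, 0, 0], [0, 0, 0], [0, 0, 0], [0, 0, 0], [0, 0, 0], [0, 0, 0], [0, 0, 0], [0, 0, 0], [0, 0, 0]]' --delta_pos '[[0, 0, 1], [0, 0, 2], [0, 0, 4], [0, 0, 6], [0, 0, 9], [0, 0, 11], [0, 0, 11], [0, 0, 11], [0, 0, 11]]' --jaw '[7.5, 7.5, 7.5, 7.5, 7.5, 7.5, 7.5, 7.5, 7.5]'

```text
time_s: 13.18
tool_pos: [0.5988, 0.0622, 0.2301]
eef_rot: [3.142, -0.0, 3.023]
contact_force: [-0.5, 0.3, -0.8]
opening: 0.075
gripper_force: 0.0
```

```bash
python3 - <<'E'
from h import *
b=save('side','k1.png');a=save('scene','k2.png')
def crop(i,x,y,wd,ht,s): return cv2.resize(i[y:y+ht,x:x+wd,::-1],None,fx=s,fy=s,interpolation=cv2.INTER_CUBIC)
cv2.imwrite('pics/k.png',np.hstack([crop(b,220,140,80,90,5),crop(a,310,180,80,90,5)]))
for n in('side','scene'):
  for l in('bore','stop_face'): print(n,l,[(round(d['p'],2),d['position']) for d in vision.mark_of(n,l)[:3]])
E
```

```text
side bore [(0.95, [0.392, 0.456, 0.05]), (0.83, [0.6005, 0.0626, 0.1302])]
side stop_face [(0.68, [0.6068, 0.0633, 0.1351])]
scene bore [(0.71, [0.5972, 0.0599, 0.1262]), (0.58, [0.3987, 0.4568, 0.05])]
scene stop_face [(0.84, [0.6096, 0.0651, 0.1305])]
```

View pics/k.png

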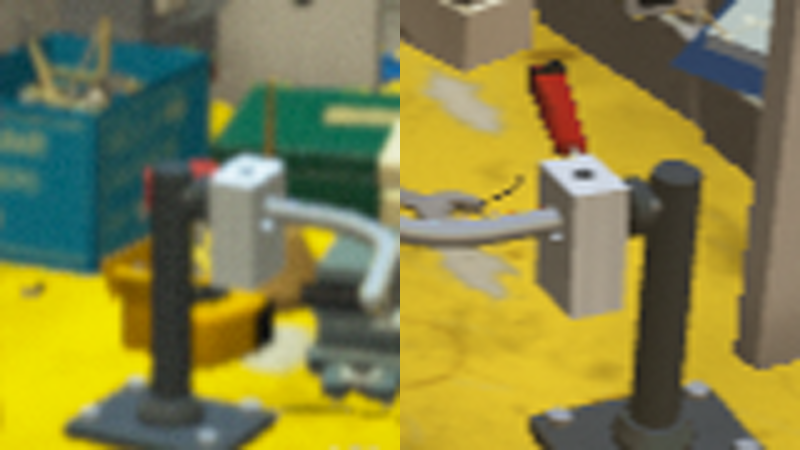

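The block hangs upright against the washer, and the gripper is clear of it.

```bash
python3 -c "
from rig import sign_off; print(sign_off())"
```

```text
the job is handed in; nothing more can be done
None
```

The slider block is back on the rod, hanging upright against the stop washer with the gripper clear. I pressed it home with about 8 N, over the 5 N asked but within the 20 N limit, and handed the job in at about 13 s; no verdict came back.

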